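# Lock the sprung access cover with its quarter-turn cam

### The arm

A 6-joint arm with a two-finger parallel gripper is mounted at the origin on a cart in front of the work surface, level with it; the furniture and walls round the work are solid. World frame = base frame: x ahead of the robot, y to its left, z up, the work surface at z = 0. Lengths are in m, angles in rad, forces in N, time in s.
With the tool pointing down it reaches from about 0.25 to 0.725 m from the base axis. Payload 4 kg.
Tool frame: the origin (TCP) lies midway between the tips of the shut fingers; the grasp point (between the pads) lies 19 mm behind it; z points along the fingers, y is the line along which they close (so a half turn about z gives the same grasp; the last joint's range is limited). The gripper opens to 85 mm and grips with 20 to 120 N. Pads are 22 mm wide; open, the fingers measure 114 mm over their backs; the gripper's body (76 mm by 85 mm) begins 54 mm behind the grasp point. The pads swing forward as they close: fully open they stand 13 mm farther back than shut.
Start: joints at [1.199, 0.241, 0.005, 1.335, 0, 1.571], TCP at [0.182, 0.466, 0.231] pointing down, gripper open.
Joint ranges: [-2.72, 2.72], [-1.05, 1.87], [-1.09, 1.28], [-1.99, 2.15], [-1.42, 1.44], [-3.14, 3.14]. Speed limits (rad/s): [2.79, 2.79, 3.14, 3.14, 3.14, 3.14].

### API

Orientations are given as a unit quaternion [x, y, z, w].
In Python, from workcell import get_obs, camera, job_done, silhouettes gives the robot as it stands. The module is installed in compiled form; this text tells all that it offers.
- The arm moves only by the tool drive_tool, never from a script. Its argument "increments" is a list of rows, each a list of 3 entries, a list of its own where there are three numbers: the shift along the world's x, y, z in mm, then the turn, a rotation vector about the world's x, y, z in degrees, then the opening, from 0 (shut) to 1 (fully open). A call has 1 to 8 rows; each row shifts and turns the commanded pose from where the row before left it; what a row does not reach is not made up. A row lasts 1/12 s, in which the tool goes at most 41.7 mm and 7.16 degrees, less where a joint would pass 70% of its speed; a pose out of reach is approached as far as the arm can. A call is refused whole if a number of a shift passes 41.7 or a number of a turn 7.16, either way. A call with a gripper value outside its range is refused whole. The fingers move at their own pace and stop on an object; the grip force is fixed at half the most. Time passes only in rows, so rows that do not move let the fingers close. It gives the time, the measured TCP pose, the force, the opening and the grip force at its end, in the units of the state.
- get_obs(): the state, without advancing time (a new reading comes with each control period).
- camera(name): name is "side" or "top"; returns a dict with "image" (400x640x3 uint8, red, green, blue), "K" (3x3 intrinsics, pixels), "view" (4x4, takes a point from world to camera coordinates). Camera axes: x right, y down, z forward; pixel columns grow to the right and rows downward; lengths in m; the calibration is good to about 2 mm. A picture is of the moment at which its call begins. There is no depth.
- job_done(): hands the job in; it is judged then, once.
Trained networks look in a picture, given as the dict that the camera call returned (one of the last four; its "shot" number tells which), for a name from the list of things; names that differ only in an ending like _2 or _b are one class to them, and where a whole thing is asked for, a point or a joint stands for the part that bears it (a point fixed in the world has none). Each returns a list of dicts, best first, with "conf" (0 to 1); they miss things now and then, are a little off and sometimes report something else, mostly with a low value. They report only what shows in the picture. A call takes as long as a camera call.
- silhouettes(query, picture): "region" (400x640 bool, what is visible of it) and "bbox" ([left, top, right, bottom] in pixels, round what is visible of it).
The state is a dict: "clock": time; "joint_pos": joint angles; "joint_vel": joint speeds; "tau": joint torques, N m; "eef_pos": TCP position; "tool_rot": TCP orientation; "ft_force": force on the tool from outside, world axes, zero at the start; "ft_torque": the same for the moment, N m; "grip_width": finger opening in m; "grasp_force": force on a finger pad.
Only numpy, scipy, OpenCV 4.12 (cv2) and the standard library are available. Lean on these libraries where they do the work, as an engineer would, in place of code of your own. Each camera call takes 0.05 s, during which the arm holds its last target. There are 200 camera calls.

### The job

The blue access cover of the enclosure on the bench stands slightly ajar on its springy seal. Set your fingertips in the slot of the orange quarter-turn cam, press the cover fully down, and while pressing turn the cam a quarter turn clockwise (seen from above) to its stop so that the cover stays locked shut when you let go and move clear. Grasp, lift or shift nothing: do not pull the cover up, and leave the screwdriver, tape measure and spark plug beside the enclosure where they are.

Things in the scene. Friction and masses are not known exactly. Their poses are not given: they have to be found in the camera images.
- enclosure: Low grey steel enclosure fixed to the bench, 200 (x) x 220 (y) x 60 mm high; it carries the blue cover and the cam. Black cable glands stand out 18 mm on its +y side. Origin: centre of its underside, on the worktop; x points from its front edge to the hinge, y left, z up. The cover's hinge line is at x = +100, z = 60 mm; the cam axis at x = -40 mm, y = 0.
- panel (a joint): Hinge angle of the 4 mm blue cover, rad: 0 = flush shut (hard stop), grows as the front edge rises. A springy seal holds it ajar at about 0.085 (cam about 12 mm above its shut height). Holding it fully down at the cam takes about 5 N; not locked, it springs up again. Locked, it rises no more than about 4 mm at the front edge.
- cam (a joint): Angle of the orange cam, rad, growing clockwise seen from above: 0 = open (starts between 0 and 0.3), 1.571 = locked (hard stop). Turning takes about 0.06 N m plus the fingertip's rubbing; it stays where it is left. From about 1.0 rad on, its tongue slides under the keeper; if the cover is more than a few mm up, the tongue strikes the keeper there.
- cam_slot (a point): Centre of the slot's dark floor, on the cam axis; 68 mm above the worktop with the cover shut. The finger slot is 36 mm wide, 16 mm deep and runs across the whole 88 mm cam disc. x runs along the slot, y across, z up out of it; turns with the cam, tilts with the cover. At cam angle 0 x is the enclosure's x; locked, the slot is parallel to the front edge.
- cam_ring (a point): Centre of the top of the black ring round the cam disc, on the cam axis, 18 mm above the slot floor; fixed to the cover. Inside diameter about 90 mm, outside 108 mm: the fingers, shut together, fit in the slot up to about 26 mm from the axis. A white dot at the slot's -x end faces the ring's red dot (front) when open and its green dot (left, +y) when locked.
- screwdriver: Loose screwdriver with red handle, 214 x 29 x 29 mm, lying left of the enclosure; origin under its middle, long axis x. A bystander: not needed, not to be moved.
- measure: Loose yellow pocket tape measure, 34 x 76 x 60 mm high, standing in front of the enclosure; origin at its underside. A bystander.
- plug: Loose spark plug, 73 x 24 x 21 mm, lying in front of the enclosure; origin under its middle, long axis x. A bystander.

How it is judged:
By the outcome, as a careful person would: the job done as asked, in the order asked, and still so for the second after the job is handed in, with the robot touching nothing.
It also fails if it takes over 40 s, if anything falls off the work surface, if the arm or the gripper's body presses on something with over 40 N, if the wrist force passes 120 N, or if a joint passes its speed limit or range.

## Working session

There is one attempt and no reset: what is moved stays moved. The work goes in short steps, Python scripts to look and compute and a tool call to move; the robot and the scene stay as the last step left them, time stands still between calls to the robot, and variables do not carry over. Pictures are saved under pics/ and viewed, at most 10 in all, crops included, and the job is handed in when it is done.

Besides the shell and the picture viewer there is one more tool, called after ">>>" as name(argument=value, ...) on one line, values as JSON. drive_tool: Moves the arm, as the interface text tells. Its arguments: {"type":"object","properties":{"increments":{"type":"array"}},"required":["increments"]}

```bash
mkdir -p pics; cat > h.py <<'E'
import numpy as np, cv2
from workcell import *
def ray(p,uv):
    K=np.array(p["K"]);V=np.array(p["view"]);d=V[:3,:3].T@np.linalg.inv(K)@np.array([uv[0],uv[1],1.]);o=-V[:3,:3].T@V[:3,3];return o,d
def atz(p,uv,z):
    o,d=ray(p,uv);return o+d*(z-o[2])/d[2]
def proj(p,X):
    c=np.array(p["view"])@np.append(X,1);u=np.array(p["K"])@c[:3];return u[:2]/u[2]
def save(p,n): cv2.imwrite("pics/"+n,np.ascontiguousarray(p["image"][:,:,::-1]))
E
python3 - <<'E'
from h import *
o=get_obs();print(o["eef_pos"],o["tool_rot"],o["grip_width"])
for n in("top","side"):
    p=camera(n);save(p,n+"0.png");print(n,(-np.array(p["view"])[:3,:3].T@np.array(p["view"])[:3,3]).round(3))
    for q in("enclosure","cam_ring","cam_slot","cam","panel","screwdriver","measure","plug"):
        for s in silhouettes(q,p)[:1]:
            r=s["region"];ys,xs=np.nonzero(r);c=(xs.mean(),ys.mean());print(q,round(s["conf"],2),s["bbox"],np.round(c,1),atz(p,c,.09).round(3))
E
```

```text
[0.18140612 0.4652645  0.23040191] [ 1.84844976e-01  9.82767130e-01 -1.02983288e-03 -2.06912777e-04] 0.08514369794427717
top [0.351 0.336 0.907]
enclosure 0.98 [293.9, 139.3, 430.8, 258.6] [361.7 198.9] [0.511 0.28  0.09 ]
cam_ring 0.95 [296.9, 138.4, 429.8, 254.7] [362.9 198.4] [0.511 0.277 0.09 ]
cam_slot 0.56 [344.7, 195.2, 393.7, 234.9] [367.3 214.3] [0.48 0.27 0.09]
cam 0.68 [343.9, 191.7, 389.9, 234.7] [367.6 213.9] [0.481 0.269 0.09 ]
panel 0.57 [298.6, 137.7, 430.9, 256.6] [363.  198.5] [0.511 0.277 0.09 ]
screwdriver 0.73 [264.8, 174.1, 293.0, 276.2] [275.9 211. ] [0.489 0.447 0.09 ]
measure 0.96 [333.7, 270.8, 374.5, 302.8] [352.8 284.4] [0.348 0.301 0.09 ]
plug 0.69 [394.1, 262.7, 422.4, 281.4] [406.3 270.3] [0.373 0.2   0.09 ]
side [ 0.435 -0.404  0.479]
enclosure 0.63 [262.7, 208.5, 433.2, 341.0] [342.3 268.9] [0.513 0.174 0.09 ]
cam_ring 0.75 [262.0, 206.3, 429.5, 288.7] [340.  248.8] [0.515 0.227 0.09 ]
cam_slot 0.68 [288.2, 219.6, 342.6, 247.3] [315.2 232.6] [0.483 0.277 0.09 ]
cam 0.89 [291.4, 218.4, 342.8, 246.4] [315.3 232.6] [0.483 0.277 0.09 ]
panel 0.78 [262.7, 210.6, 429.9, 293.6] [339.5 248.9] [0.515 0.227 0.09 ]
screwdriver 0.74 [291.4, 218.5, 344.6, 246.6] [315.6 232.5] [0.483 0.278 0.09 ]
measure 0.76 [217.7, 241.4, 246.5, 286.7] [231.5 263.3] [0.36 0.2  0.09]
plug 0.93 [230.2, 295.9, 260.4, 330.8] [245.8 313.9] [0.385 0.087 0.09 ]
```

```bash
python3 - <<'E'
import cv2
a=cv2.imread("pics/top0.png")[120:310,250:450];a=cv2.resize(a,None,fx=3,fy=3,interpolation=cv2.INTER_CUBIC);cv2.imwrite("pics/topc.png",a)
a=cv2.imread("pics/side0.png")[180:350,200:450];a=cv2.resize(a,None,fx=3,fy=3,interpolation=cv2.INTER_CUBIC);cv2.imwrite("pics/sidec.png",a)
E
```

```text
(no output)
```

View pics/topc.png

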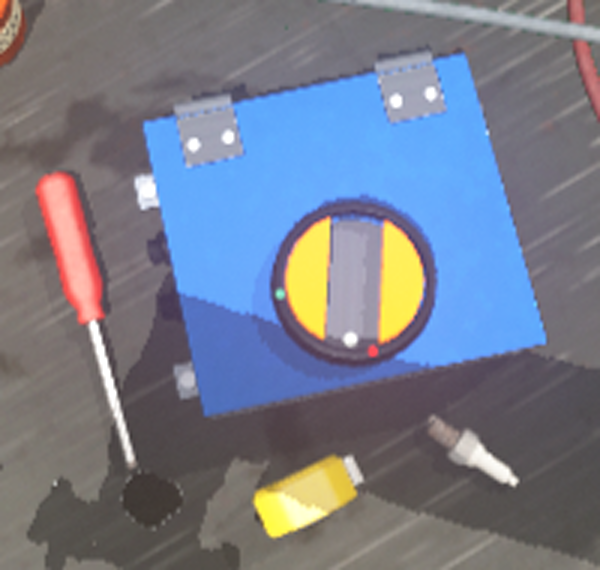

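View pics/sidec.png

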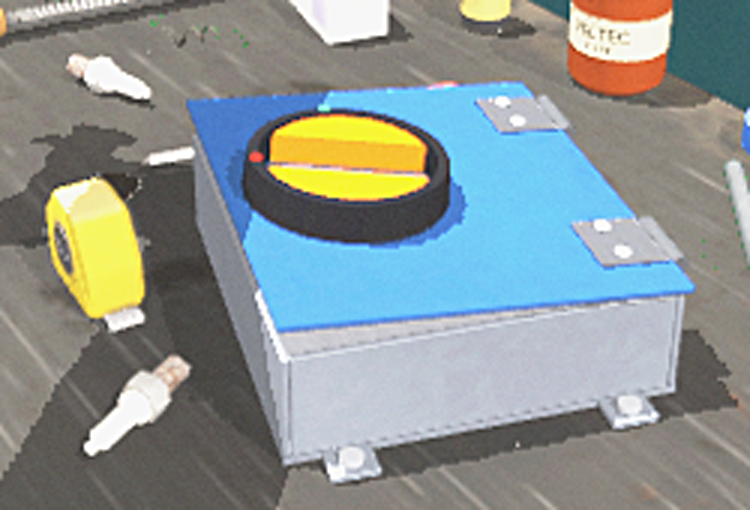

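The top view shows the slot running near-vertically, with its centre at about pixel (368,214). The white dot is about 18° clockwise of the red one. The side view shows the cover ajar, with nothing near the cam. I'll measure the axis and angles.

```bash
cat > m.py <<'E'
from h import *
def measure(p,z,zw=None):
    im=np.ascontiguousarray(p["image"]);hsv=cv2.cvtColor(im,cv2.COLOR_RGB2HSV)
    m=((hsv[...,0]>15)&(hsv[...,0]<30)&(hsv[...,1]>180)&(hsv[...,2]>120)).astype(np.uint8)
    m[:180]=0;m[245:]=0;m[:,:330]=0;m[:,410:]=0
    n,l,s,c=cv2.connectedComponentsWithStats(m);i=np.argsort(-s[1:,4])[:2]+1
    pts=np.vstack([np.argwhere(l==k)[:,::-1] for k in i]).astype(np.float32)
    W=np.array([atz(p,q,z) [:2] for q in pts]);c,r=cv2.minEnclosingCircle((W*1000).astype(np.float32))
    A,B=[atz(p,np.argwhere(l==k)[:,::-1].mean(0),z)[:2] for k in i]
    d=A-B;print("areas",s[i,4],"circ mm",np.round(c,1),round(r,1),"mid",((A+B)/2*1000).round(1),"slot yaw",round((np.degrees(np.arctan2(d[1],d[0]))+90)%180,1))
E
python3 - <<'E'
from m import *
p=camera("top");measure(p,.096)
g=lambda x,y:(250+(x+.5)/3-.5,120+(y+.5)/3-.5)
for a,b,za,zb in(((205,415),(545,343),.077,.077),((145,122),(465,55),.06,.06),((205,415),(145,122),.077,.06),((545,343),(465,55),.077,.06)):
    A=atz(p,g(*a),za);B=atz(p,g(*b),zb);d=B-A;print((A*1000).round(),(B*1000).round(),round(1000*np.hypot(*d[:2])),round(np.degrees(np.arctan2(d[1],d[0])),1))
for q in((373,351),(350,339),(279,294),(354,281)):print((atz(p,g(*q),.098)*1000).round())
q=camera("side");im=q["image"]
# side check: orange disc top centroid
s=silhouettes("cam",q)[0];b=s["bbox"];print((atz(q,((b[0]+b[2])/2,(b[1]+b[3])/2),.096)*1000).round())
E
```

```text
areas [12 11] circ mm [451.9 271.6] 28.4 mid [450.1 272. ] slot yaw 175.9
[398. 366.  77.] [442. 147.  77.] 224 -78.7
[599. 406.  60.] [643. 186.  60.] 224 -78.8
[398. 366.  77.] [599. 406.  60.] 205 11.3
[442. 147.  77.] [643. 186.  60.] 205 11.2
[436. 259.  98.]
[444. 273.  98.]
[473. 317.  98.]
[481. 270.  98.]
[484. 261.  96.]
```

```bash
sed -i 's/>15)&(hsv\[...,0\]<30)&(hsv\[...,1\]>180)&(hsv\[...,2\]>120)/>10)\&(hsv[...,0]<35)\&(hsv[...,1]>110)\&(hsv[...,2]>100)/' m.py
python3 - <<'E'
from m import *
p=camera("top");hsv=cv2.cvtColor(np.ascontiguousarray(p["image"]),cv2.COLOR_RGB2HSV);print(hsv[213,352],hsv[213,385])
measure(p,.096)
# ring: dark pixels near, fit ellipse on outer contour of non-blue blob
def ringfit(p,c,z):
    hsv=cv2.cvtColor(np.ascontiguousarray(p["image"]),cv2.COLOR_RGB2HSV)
    m=(hsv[...,2]<60).astype(np.uint8)
    ok=np.zeros_like(m);cv2.circle(ok,c,33,1,-1);m&=ok
    n,l,s,_=cv2.connectedComponentsWithStats(m);k=np.argmax(s[1:,4])+1
    ct,h=cv2.findContours((l==k).astype(np.uint8),cv2.RETR_CCOMP,cv2.CHAIN_APPROX_NONE)
    for q in ct:
        if len(q)>60:
            e=cv2.fitEllipse(q);print("ell",np.round(e[0],1),np.round(e[1],1),(atz(p,e[0],z)*1000).round(1))
ringfit(p,(368,214),.098)
# side: orange top faces
q=camera("side");hs=cv2.cvtColor(np.ascontiguousarray(q["image"]),cv2.COLOR_RGB2HSV)
m=((hs[...,0]>10)&(hs[...,0]<35)&(hs[...,1]>110)&(hs[...,2]>100)).astype(np.uint8);m[:,:280]=0;m[:,350:]=0;m[:215]=0;m[255:]=0
pts=np.argwhere(m)[:,::-1];W=np.array([atz(q,u,.096)[:2]*1000 for u in pts]).astype(np.float32);print(cv2.minEnclosingCircle(W))
E
```

```text
[ 27 171 255] [ 27 167 255]
areas [422 420] circ mm [482.  269.5] 43.9 mid [481.6 269.5] slot yaw 175.8Traceback (most recent call last):
  File "<stdin>", line 14, in <module>
  File "<stdin>", line 9, in ringfit
    return _wrapfunc(a, 'argmax', axis=axis, out=out, **kwds)
    return bound(*args, **kwds)
ValueError: attempt to get argmax of an empty sequence
```

>>> drive_tool(increments=[[[18.7,-12.3,0],[0,0,6.7],0.47],[[18.7,-12.3,0],[0,0,6.7],0.47],[[18.7,-12.3,0],[0,0,6.7],0.47],[[18.7,-12.3,0],[0,0,6.7],0.47],[[18.7,-12.3,0],[0,0,6.7],0.47],[[18.7,-12.3,0],[0,0,6.7],0.47],[[18.7,-12.3,0],[0,0,6.7],0.47],[[18.7,-12.3,0],[0,0,6.7],0.47]])

```text
clock: 1.77
eef_pos: [0.3321, 0.3667, 0.2314]
tool_rot: [-0.281, 0.96, 0.0, 0.0]
ft_force: [-0.7, 0.6, -0.2]
grip_width: 0.0406
grasp_force: 0.0
```

>>> drive_tool(increments=[[[18.7,-12.3,0],[0,0,6.7],0.47],[[18.7,-12.3,0],[0,0,6.7],0.47],[[18.7,-12.3,0],[0,0,6.7],0.47],[[18.7,-12.3,0],[0,0,6.7],0.47],[[18.7,-12.3,0],[0,0,6.7],0.47],[[18.7,-12.3,0],[0,0,6.7],0.47],[[18.7,-12.3,0],[0,0,6.7],0.47],[[18.7,-12.3,0],[0,0,6.7],0.47]])

```text
clock: 2.43
eef_pos: [0.4817, 0.2683, 0.2313]
tool_rot: [-0.683, 0.73, 0.0, 0.0]
ft_force: [-0.3, -0.3, 0.7]
grip_width: 0.0405
grasp_force: 0.0
```

>>> drive_tool(increments=[[[0,0,-30],[0,0,0],0.47],[[0,0,-30],[0,0,0],0.47],[[0,0,-30],[0,0,0],0.47],[[0,0,0],[0,0,0],0.47],[[0,0,0],[0,0,0],0.47]])

```text
clock: 2.85
eef_pos: [0.4795, 0.2683, 0.14]
tool_rot: [-0.681, 0.732, 0.001, -0.002]
ft_force: [0.8, 0.0, 0.0]
grip_width: 0.0397
grasp_force: 0.0
```

```bash
python3 - <<'E'
from h import *
p=camera("side");q=camera("top")
a=cv2.resize(p["image"][130:280,250:400],None,fx=2.6,fy=2.6);b=cv2.resize(q["image"][140:290,290:440],None,fx=2.6,fy=2.6)
cv2.imwrite("pics/s2.png",np.hstack([a,b])[:,:,::-1])
E
```

```text
(no output)
```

View pics/s2.png

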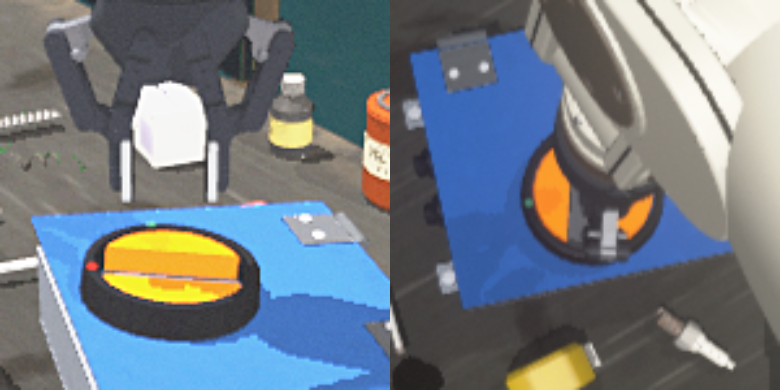

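The side view shows both fingers above the slot and in line with it, so I'm going down.

>>> drive_tool(increments=[[[0.5,0.7,-15],[0,0,0],0.47],[[0,0,-15],[0,0,0],0.47],[[0,0,-10],[0,0,0],0.47],[[0,0,-10],[0,0,0],0.47],[[0,0,-5],[0,0,0],0.47],[[0,0,0],[0,0,0],0.47]])

```text
clock: 3.45
eef_pos: [0.481, 0.2696, 0.0858]
tool_rot: [-0.681, 0.732, 0.0, -0.001]
ft_force: [-0.1, -1.1, -1.1]
grip_width: 0.0402
grasp_force: 0.0
```

>>> drive_tool(increments=[[[0,0,-5],[0,0,0],0.47],[[0,0,-5],[0,0,0],0.47],[[0,0,-3],[0,0,0],0.47],[[0,0,0],[0,0,0],0.47],[[0,0,0],[0,0,0],0.47]])

```text
clock: 3.87
eef_pos: [0.4816, 0.27, 0.0736]
tool_rot: [-0.681, 0.732, 0.0, 0.0]
ft_force: [0.2, 1.0, 1.9]
grip_width: 0.0403
grasp_force: 0.9
```

>>> drive_tool(increments=[[[-0.5,0,-3],[0,0,0],0.47],[[-0.5,-0.5,-3],[0,0,0],0.47],[[0,0,-2],[0,0,0],0.47],[[0,0,0],[0,0,0],0.47],[[0,0,0],[0,0,0],0.47]])

```text
clock: 4.28
eef_pos: [0.4811, 0.2699, 0.0664]
tool_rot: [-0.681, 0.732, -0.0, 0.001]
ft_force: [-1.8, 0.9, 7.1]
grip_width: 0.0401
grasp_force: 3.8
```

>>> drive_tool(increments=[[[0,0,-2],[0,0,0],0.47],[[0,0,0],[0,0,0],0.47],[[0,0,0],[0,0,0],0.47]])

```text
clock: 4.53
eef_pos: [0.4812, 0.2699, 0.0663]
tool_rot: [-0.681, 0.732, -0.0, 0.002]
ft_force: [-3.8, -1.0, 18.9]
grip_width: 0.0401
grasp_force: 9.2
```

>>> drive_tool(increments=[[[0,0,0],[0,0,-5],0.47],[[0,0,0],[0,0,-5],0.47],[[0,0,0],[0,0,-5],0.47],[[0,0,0],[0,0,-5],0.47],[[0,0,0],[0,0,-5],0.47],[[0,0,0],[0,0,-5],0.47]])

```text
clock: 5.03
eef_pos: [0.4814, 0.2687, 0.0663]
tool_rot: [-0.467, 0.884, -0.001, 0.002]
ft_force: [-3.5, -6.0, 20.1]
grip_width: 0.0402
grasp_force: 9.7
```

```bash
python3 -c "
from h import *
o=get_obs();print(np.round(o['ft_force'],1),np.round(o['ft_torque'],2),o['eef_pos'])"
```

```text
[-3.5 -6.  20.1] [-0.92  0.9   0.08] [0.48142437 0.26873677 0.06630666]
```

>>> drive_tool(increments=[[[0,0,0],[0,0,-5],0.47],[[0,0,0],[0,0,-5],0.47],[[0,0,0],[0,0,-5],0.47],[[0,0,0],[0,0,-5],0.47],[[0,0,0],[0,0,-5],0.47],[[0,0,0],[0,0,-5],0.47]])

```text
clock: 5.53
eef_pos: [0.481, 0.2676, 0.0663]
tool_rot: [-0.221, 0.975, -0.002, 0.001]
ft_force: [-4.8, -7.8, 21.1]
grip_width: 0.0397
grasp_force: 10.7
```

>>> drive_tool(increments=[[[0,0,0],[0,0,-5],0.47],[[0,0,0],[0,0,-4],0.47],[[0,0,0],[0,0,-4],0.47],[[0,0,0],[0,0,0],0.47]])

```text
clock: 5.87
eef_pos: [0.4807, 0.2672, 0.0662]
tool_rot: [-0.11, 0.994, -0.002, 0.001]
ft_force: [-5.0, -7.2, 21.8]
grip_width: 0.0401
grasp_force: 11.1
```

```bash
python3 -c "
from h import *
o=get_obs();q=o['tool_rot'];print(np.round(o['ft_force'],1),np.round(o['ft_torque'],2),o['eef_pos'],np.degrees(2*np.arctan2(q[1],q[0]))-90)"
```

```text
[-5.  -7.2 21.8] [-1.59  1.06 -0.05] [0.48071732 0.26720673 0.06624668] 102.68173922372426
```

>>> drive_tool(increments=[[[0,0,0],[0,0,-3],0.47],[[0,0,0],[0,0,-3],0.47],[[0,0,0],[0,0,-3],0.47],[[0,0,0],[0,0,0],0.47]])

```text
clock: 6.2
eef_pos: [0.482, 0.2687, 0.0663]
tool_rot: [-0.033, 0.999, -0.0, 0.002]
ft_force: [-2.5, -3.8, 17.7]
grip_width: 0.0403
grasp_force: 9.0
```

```bash
python3 -c "
from h import *
o=get_obs();q=o['tool_rot'];print(np.round(o['ft_force'],1),np.round(o['ft_torque'],2),o['eef_pos'],np.degrees(2*np.arctan2(q[1],q[0]))-90)
p=camera('side');cv2.imwrite('pics/s3.png',cv2.resize(p['image'][180:280,250:400],None,fx=4,fy=4)[:,:,::-1])"
```

```text
[-2.5 -3.8 17.7] [-0.85  0.52 -0.03] [0.48195799 0.26873278 0.06632938] 93.76188823387474
```

View pics/s3.png

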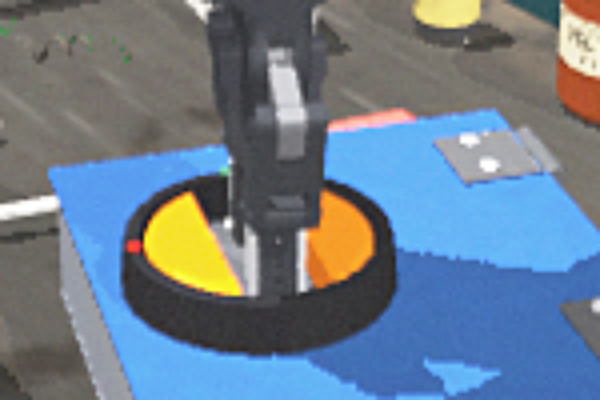

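The side view shows the cover down and the slot mostly turned. No stop torque yet, so I'll keep turning.

>>> drive_tool(increments=[[[0,0,0],[0,0,-3],0.47],[[0,0,0],[0,0,-3],0.47],[[0,0,0],[0,0,0],0.47]])

```text
clock: 6.5
eef_pos: [0.48, 0.2697, 0.0663]
tool_rot: [0.018, 1.0, 0.001, 0.0]
ft_force: [-7.3, -1.3, 21.9]
grip_width: 0.0403
grasp_force: 16.1
```

```bash
cat > st.py <<'E'
from h import *
o=get_obs();q=o['tool_rot'];print(np.round(o['ft_force'],1),np.round(o['ft_torque'],2),o['eef_pos'],np.degrees(2*np.arctan2(q[1],q[0]))-90)
E
python3 st.py
```

```text
[-7.3 -1.3 21.9] [-0.43  1.49  0.33] [0.48002817 0.26969732 0.06630249] 87.89833624673636
```

>>> drive_tool(increments=[[[0,0,0],[0,0,-2],0.47],[[0,0,0],[0,0,-2],0.47],[[0,0,0],[0,0,0],0.47]])

```text
clock: 6.75
eef_pos: [0.4787, 0.2703, 0.0663]
tool_rot: [0.052, 0.999, 0.001, -0.001]
ft_force: [-9.6, -0.6, 21.5]
grip_width: 0.0404
grasp_force: 27.0
```

```bash
python3 st.py
```

```text
[-9.6 -0.6 21.5] [-0.18  2.    0.93] [0.47874639 0.27031562 0.06628011] 84.08724844674859
```

Torque has risen sharply, so this looks like the stop. I'll ease back inside the slot's play and check before lifting.

>>> drive_tool(increments=[[[0,0,0],[0,0,5],0.47],[[1,-1,0],[0,0,4],0.47],[[0,0,0],[0,0,0],0.47]])

```text
clock: 7.0
eef_pos: [0.4786, 0.2702, 0.0663]
tool_rot: [-0.028, 1.0, 0.002, -0.002]
ft_force: [-12.7, 2.3, 23.8]
grip_width: 0.04
grasp_force: 16.4
```

```bash
python3 st.py; python3 -c "
from h import *
p=camera('side');cv2.imwrite('pics/s4.png',cv2.resize(p['image'][180:280,250:400],None,fx=4,fy=4)[:,:,::-1])"
```

```text
[-12.7   2.3  23.8] [0.3  2.75 0.01] [0.47855735 0.27017032 0.06625443] 93.16144107651132
```

View pics/s4.png

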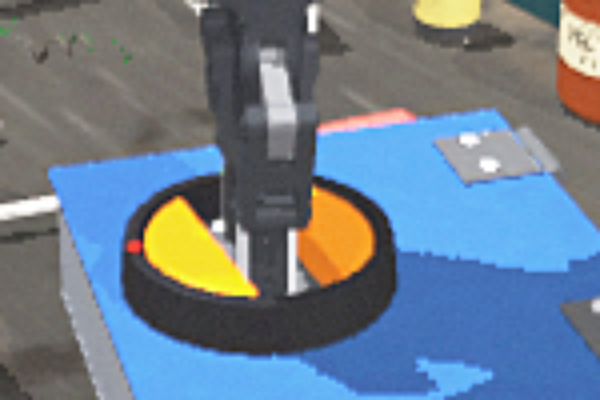

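The side view shows the near yellow half's edge running from crop pixel (180,198) to (258,296). That gives me the slot yaw.

```bash
python3 -c "
from h import *
p=camera('side')
g=lambda x,y:(250+x/4,180+y/4)
for a,b in(((180,198),(258,296)),):
  A=atz(p,g(*a),.084);B=atz(p,g(*b),.084);d=A-B;print(A,B,np.hypot(*d[:2]),np.degrees(np.arctan2(d[1],d[0])))
hs=cv2.cvtColor(np.ascontiguousarray(p['image']),cv2.COLOR_RGB2HSV)
m=((hs[...,0]>10)&(hs[...,0]<35)&(hs[...,1]>110)&(hs[...,2]>100)).astype(np.uint8);m[:,:280]=0;m[:,350:]=0;m[:215]=0;m[255:]=0
n,l,s,c=cv2.connectedComponentsWithStats(m);print(s)
k=[i for i in range(1,n) if c[i][0]<310 and s[i,4]>100][0]
W=np.array([(atz(p,(np.where(l[r]==k)[0].max()+.5,r),.084)[:2]*1000) for r in range(s[k,1]+2,s[k,1]+s[k,3]-2)]).astype(np.float32)
f=cv2.fitLine(W,cv2.DIST_HUBER,0,.01,.01).ravel();print('yaw',np.degrees(np.arctan2(f[1],f[0]))%180,f)
"
```

```text
[0.45211342 0.30006968 0.084     ] [0.47790084 0.2249445  0.084     ] 0.07942785652719479 108.94526124056894
[[     0      0    640    400 255323]
 [   325    226     18     26    315]
 [   286    229     28     25    362]]
yaw 108.706535 [ 3.2072100e-01 -9.4717371e-01  4.6493967e+02  2.6359085e+02]
```

The slot is at about 109°, but locked is about 101°. Fingertip rubbing dragged it back when I eased off. I'll turn to the stop again, then unload before easing off.

>>> drive_tool(increments=[[[0,0,0.5],[0,0,-5],0.47],[[0,0,0],[0,0,-5],0.47],[[0,0,0],[0,0,-2],0.47],[[0,0,0],[0,0,0],0.47]])

```text
clock: 7.43
eef_pos: [0.4785, 0.2711, 0.0664]
tool_rot: [0.075, 0.997, 0.003, -0.002]
ft_force: [-11.4, 5.8, 20.4]
grip_width: 0.0399
grasp_force: 54.1
```

```bash
cat > yaw.py <<'E'
import st
from h import *
p=camera('side')
hs=cv2.cvtColor(np.ascontiguousarray(p['image']),cv2.COLOR_RGB2HSV)
m=((hs[...,0]>10)&(hs[...,0]<35)&(hs[...,1]>110)&(hs[...,2]>100)).astype(np.uint8);m[:,:280]=0;m[:,350:]=0;m[:215]=0;m[255:]=0
n,l,s,c=cv2.connectedComponentsWithStats(m)
k=[i for i in range(1,n) if c[i][0]<310 and s[i,4]>100][0]
W=np.array([(atz(p,(np.where(l[r]==k)[0].max()+.5,r),.084)[:2]*1000) for r in range(s[k,1]+2,s[k,1]+s[k,3]-2)]).astype(np.float32)
f=cv2.fitLine(W,cv2.DIST_HUBER,0,.01,.01).ravel();print('slot yaw',np.degrees(np.arctan2(f[1],f[0]))%180)
E
python3 yaw.py
```

```text
[-11.4   5.8  20.4] [0.52 2.56 2.36] [0.47851158 0.27114469 0.06639941] 81.43303290987728
slot yaw 101.23967
```

The slot is at 101.2°, which is exactly locked, with strong stop torque. Next I relieve the elastic torque, unload, then lift.

>>> drive_tool(increments=[[[0,0,0],[0,0,4],0.47],[[0,0,1],[0,0,1.5],0.47],[[0,0,1],[0,0,0],0.47],[[0,0,0.5],[0,0,0],0.47],[[0,0,0],[0,0,0],0.47]])

```text
clock: 7.9
eef_pos: [0.4791, 0.2698, 0.0665]
tool_rot: [0.03, 1.0, 0.002, -0.002]
ft_force: [-5.7, 5.4, 7.3]
grip_width: 0.0401
grasp_force: 5.9
```

```bash
python3 yaw.py
```

```text
[-5.7  5.4  7.3] [0.82 1.24 0.12] [0.47907573 0.26981236 0.06647578] 86.53004377491243
slot yaw 102.10906
```

>>> drive_tool(increments=[[[0,0,1],[0,0,0],0.47],[[0,0,1],[0,0,0],0.47],[[0,0,1],[0,0,0],0.47],[[0,0,0],[0,0,0],0.47],[[0,0,0],[0,0,0],0.47]])

```text
clock: 8.37
eef_pos: [0.4796, 0.2687, 0.0689]
tool_rot: [0.031, 1.0, 0.0, -0.002]
ft_force: [-4.7, 3.6, 3.6]
grip_width: 0.0403
grasp_force: 3.3
```

```bash
python3 yaw.py
```

```text
[-4.7  3.6  3.6] [0.63 1.05 0.15] [0.47955786 0.26873863 0.06888339] 86.4675518419914
slot yaw 101.59091
```

>>> drive_tool(increments=[[[0,0,1],[0,0,0],0.47],[[0,0,1],[0,0,1],0.47],[[0,0,1],[0,0,2],0.47],[[0,0,1],[0,0,2],0.47],[[0,0,0],[0,0,0],0.47]])

```text
clock: 8.83
eef_pos: [0.4817, 0.2675, 0.073]
tool_rot: [-0.012, 1.0, -0.001, 0.0]
ft_force: [-0.7, 0.2, -0.7]
grip_width: 0.0399
grasp_force: 0.3
```

```bash
python3 yaw.py
```

```text
[-0.7  0.2 -0.7] [-0.05  0.17 -0.02] [0.48169249 0.26750717 0.07302843] 91.42347820161152
slot yaw 101.61373
```

Free of contact with the cam at the stop. Lifting clear and moving back.

>>> drive_tool(increments=[[[0,0,8],[0,0,3],0.47],[[0,0,15],[0,0,0],0.47],[[0,0,30],[0,0,0],0.47],[[0,0,40],[0,0,0],0.47],[[0,0,40],[0,0,0],0.47],[[0,30,20],[0,0,0],0.47],[[0,40,0],[0,0,0],0.47],[[-20,36,0],[0,0,0],0.47]])

```text
clock: 9.55
eef_pos: [0.4657, 0.3757, 0.2288]
tool_rot: [-0.036, 0.999, 0.002, 0.004]
ft_force: [0.5, 0.7, -0.8]
grip_width: 0.0398
grasp_force: 0.0
```

>>> drive_tool(increments=[[[-30,25,0],[0,0,0],0.47],[[-40,0,0],[0,0,0],0.47],[[-40,0,0],[0,0,0],0.47],[[-40,0,0],[0,0,0],0.47],[[-40,0,0],[0,0,0],0.47],[[0,0,0],[0,0,0],0.47],[[0,0,0],[0,0,0],0.47]])

```text
clock: 10.13
eef_pos: [0.2701, 0.3993, 0.2267]
tool_rot: [-0.04, 0.999, 0.0, 0.001]
ft_force: [0.8, -0.2, 0.1]
grip_width: 0.0401
grasp_force: 0.0
```

```bash
python3 yaw.py; python3 -c "
from m import *
p=camera('side');q=camera('top');measure(q,.086)
a=cv2.resize(p['image'][180:350,210:440],(391,289));b=cv2.resize(q['image'][120:310,250:450],(391,289))
cv2.imwrite('pics/s5.png',np.hstack([a,b])[:,:,::-1])"
```

```text
[ 0.8 -0.2  0.1] [-0.06 -0.    0.04] [0.27012053 0.39933652 0.22670908] 94.55500708634679
slot yaw 101.74792
areas [389 350] circ mm [480.3 269. ] 42.8 mid [480.6 269.2] slot yaw 101.6
```

View pics/s5.png

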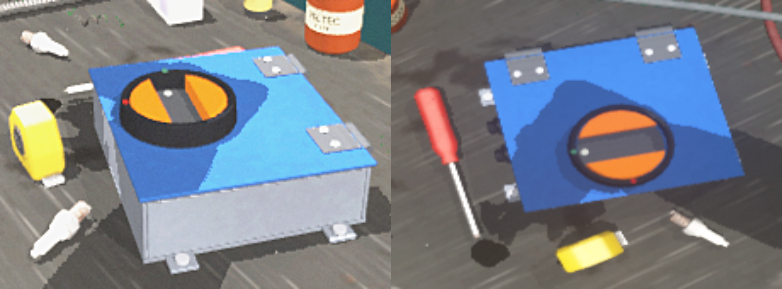

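Both views show the cover shut and the white dot at the green dot (slot yaw 101.6°, with 101.25° expected). The bystanders are unmoved and the robot is clear.

```bash
python3 -c "
from workcell import job_done
print(job_done())"
```

```text
the job is handed in; nothing more can be done
None
```

The cover is pressed shut and the cam is turned to its locked stop (measured within about 0.5°); after I let go and moved clear the cover stayed down, the screwdriver, tape measure and spark plug looked unmoved, and the job was handed in at about 10 s.

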